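Stand the fallen angle bracket back in the row

TASK

Two angle brackets stand upright on the trolley; the third has fallen on its back in front of the stop bar. Tip it up onto its foot by pushing on it, then slide it home until the heel of its upright plate is flush against the bar, beside the bracket that already stands there. Only push it, never lift it off the trolley, and leave the other brackets and the loose parts nearby where they are.

Things in the scene. Friction and masses are not known exactly. Their poses are not given: they have to be found in the camera images.
- fallen_bracket: The fallen steel bracket, about 0.47 kg. Own frame, as if standing: foot 6 mm thick, 55 wide in y, x=-45 (toe) to +30 (heel), underside z=0; upright plate x 24 to 30, 55 wide, 82 mm high; block on the foot (see block_edge). Origin: on the underside, 30 mm before the heel. At the start pitched 75 deg about its y (y stays level): upright pointing to the bar, foot sticking up, sole away from the bar.
- heel_left (a point): Lower heel corner of the fallen bracket: its own (30, 27.5, 0) mm.
- heel_right (a point): Lower heel corner of the fallen bracket: its own (30, -27.5, 0) mm.
- stop_bar: Aluminium stop bar screwed to the trolley across its left end, 20 mm in its x, 200 mm in its y, 20 mm high, with two screw heads 5 mm higher near its ends. Origin: centre of its underside. Its +x points to the robot's left (world +y, within 10 deg); its -x face is its front; its +y points towards the robot.
- stop_face (a point): Middle of the lower edge of the bar's front face, axes as the bar; the heel belongs at x = 0 here, with y between 0 and 70 mm (the half of the bar nearer to the robot). The standing bracket slides under a push of 3 to 8 N on its block's toe-side face; a push of 10 to 20 N against the bar squares it.
- bracket_a: Standing bracket of the same kind and frame, 100 mm high, 55 mm wide, with its heel 1 mm from the bar in the half farther from the robot, its middle about 65 mm from the bar's middle.
- bracket_b: Standing bracket of the same kind and frame, 110 mm high, among the clutter on the right; a bystander.
- nylon: Loose white nylon block, 24 x 50 x 24 mm, right of the work; origin under its centre.
- block_edge (a point): Middle of the block's toe-side top edge: own (-35, 0, 28) mm; the block spans x -35 to -5, y -20 to 20, z 6 to 28 mm, a small screw head on top. At the start this edge is 70 mm up, the block facing the bar. Pushed away from the bar near here with 1 to 3 N, the bracket rolls about its heel edge; after about 22 deg it drops onto its foot by itself, its back to the bar.
- bolt_end (a point): Back end of the bolt (8 mm diameter) through the upright, own (45, 0, 62) mm; it sticks out 15 mm behind the plate and 9 mm before it. At the start the bracket rests on the heel edge and this end; standing at the bar, the bolt passes above the bar.
- clamp_part: Loose slide block with a small grey block and a black knob on it, 87 x 58 x 22 mm, lying behind the work; origin under its centre.

How it is judged:
On the way, in this order (a step that is already met when the one before it is completed fails the run):
1. the fallen bracket stands on its foot (angle between fallen_bracket's own z axis and vertical below 0.08 rad), for 0.2 s.
2. its heel is flush against the stop bar (x of each of heel_left, heel_right in the frame of stop_face above -0.004 m), for 0.1 s.
At the end, for the whole second after the job is handed in: The fallen bracket stands at rest on its foot (within 0.06 rad) beside the standing one, both heel corners within 4 mm of the bar's front face and not past its end; the other two brackets stand within 12 mm of where they were (all of step 2 and angle between each of fallen_bracket, bracket_a, bracket_b's own z axis and vertical below 0.06 rad and height (world z) of fallen_bracket below 0.005 m and x of each of heel_left, heel_right in the frame of stop_face below 0.004 m and y of heel_left in the frame of stop_face below 0.105 m and y of heel_right in the frame of stop_face above -0.045 m and linear speed of fallen_bracket below 0.01 m/s and distance of each of bracket_a, bracket_b from where it was at the start of the episode below 0.012 m); the robot touches nothing.
It fails at once if the fallen bracket is lifted: its heel leaves the trolley by more than 20 mm (height (world z) of each of heel_left, heel_right above 0.02 m).
It fails at once if the fallen bracket is lifted or carried: its origin is higher than 50 mm (height (world z) of fallen_bracket above 0.05 m).
It fails at once if one of the other two brackets is moved by more than 12 mm (distance of any of bracket_a, bracket_b from where it was at the start of the episode above 0.012 m).
It fails at once if a loose part nearby is moved by more than 20 mm (distance of any of clamp_part, nylon from where it was at the start of the episode above 0.02 m).
It also fails if it takes over 54 s, if anything falls off the work surface, if the arm or the gripper's body presses on something with over 40 N, if the wrist force passes 120 N, or if a joint passes its speed limit or range.

ROBOT

A 6-joint arm with a two-finger parallel gripper is mounted at the origin on a cart in front of the work surface, level with it; the furniture and walls round the work are solid. World frame = base frame: x ahead of the robot, y to its left, z up, the work surface at z = 0. Lengths are in m, angles in rad, forces in N, time in s.
With the tool pointing down it reaches from about 0.35 to 0.775 m from the base axis. Payload 5.5 kg.
Tool frame: the origin (TCP) lies at the very end of the fingers, on their centre line; the grasp point (between the pads) lies 19 mm behind it (env.grasp_offset is the distance from the TCP to the grasp point, in m); z points along the fingers, x is the direction in which the jaws open and shut, and the axes are right-handed (so a half turn about z gives the same grasp; the last joint's range is limited). The gripper opens to 85 mm and grips with 20 to 120 N. Pads are 22 mm wide; open, the fingers measure 114 mm over their backs; the gripper's body (76 mm by 85 mm) begins 54 mm behind the grasp point. The pads swing forward as they close: fully open they stand 13 mm farther back than shut.
Start: joints at [1.068, 0.313, 0.046, 1.304, 0, 1.431], TCP at [0.204, 0.538, 0.231] pointing down, gripper open.
Joint ranges: [-2.76, 2.76], [-0.86, 1.69], [-1.03, 1.26], [-2.2, 2.34], [-1.47, 1.5], [-3.14, 3.14]. Speed limits (rad/s): [2.57, 2.57, 3.14, 3.14, 3.14, 3.14].

INTERFACE

Orientations are given as a unit quaternion [w, x, y, z].
In Python, from workcell import status, viewer, env gives the robot as it stands.
- The arm moves only by the tool carry_out, never from a script. Its argument "plan" is a list of rows, each an object of numbers: "x", "y", "z": the shift along the tool's x, y, z in m; "ax", "ay", "az": the turn, a rotation vector about the tool's x, y, z in rad; "hand": the opening, from 0 (shut) to 1 (fully open). In form: [{"x": .., "y": .., "z": .., "ax": .., "ay": .., "az": .., "hand": ..}, ...]. A call has 1 to 12 rows; each row is the pose to reach, as a shift and turn from the pose measured when the call began, along the tool's axes at that moment; what a row does not reach only later rows make up. A row lasts 1/12 s, in which the tool goes at most 41.7 mm and 7.16 degrees, less where a joint would pass 70% of its speed; a pose out of reach is approached as far as the arm can. A call with a gripper value outside its range is refused whole. The fingers move at their own pace and stop on an object; "squeeze" is the grip in N (left out, the last holds). Time passes only in rows, so rows that repeat a pose let the fingers close. It gives the time, the measured TCP pose, the force and the opening at its end, in the units of the state.
- status.get_state(): the state, without advancing time (a new reading comes with each control period).
- viewer.read_camera(name): name is "scene" or "top" or "wrist"; returns the picture (384x512x3 uint8, red, green, blue); there is no depth.
- viewer.camera_model(name): a dict with "vfov" (degrees; the focal length in pixels is half the picture's height over the tangent of half this angle, whatever the lens; pixels are square), "cx", "cy" (the principal point, pixels), "T" (4x4, takes a point from camera to world coordinates). Camera axes: x right, y down, z forward; pixel columns grow to the right and rows downward; lengths in m; the calibration is good to about 2 mm. A picture is of the moment at which its call begins: read the wrist's pose just before it. camera_model takes no time and is no camera call; for the wrist camera it gives the pose at the moment of the call.
- env.hand_in(): hands the job in, once; it reports no verdict.
The state is a dict: "clock": time; "joint_pos": joint angles; "qvel": joint speeds; "tau": joint torques, N m; "tcp_pos": TCP position; "orientation": TCP orientation; "wrist_force": force on the tool from outside, world axes, zero at the start; "ft_torque": the same for the moment, N m; "finger_gap": finger opening in m.
Only numpy, scipy, OpenCV 4.12 (cv2) and the standard library are available. Lean on these libraries where they do the work, as an engineer would, in place of code of your own. Each camera call takes 0.05 s, during which the arm holds its last target.

## Working session

There is one attempt and no reset: what is moved stays moved. The work goes in short steps, Python scripts to look and compute and a tool call to move; the robot and the scene stay as the last step left them, time stands still between calls to the robot, and variables do not carry over. Pictures are saved under pics/ and viewed, and the job is handed in when it is done.

Besides the shell and the picture viewer there is one more tool, called after "Call:" as name(argument=value, ...), one argument or row to a line, values as JSON. carry_out: Moves the arm, as the interface text tells. Its arguments: {"type":"object","properties":{"plan":{"type":"array"},"squeeze":{"type":"number"}},"required":["plan"]}

```bash
mkdir -p pics; ls; python3 - <<'E'
from workcell import status, viewer, env
import cv2
print(status.get_state())
for n in ["scene","top","wrist"]:
    m=viewer.camera_model(n); print(n,m)
    im=viewer.read_camera(n); cv2.imwrite(f"pics/{n}0.png",cv2.cvtColor(im,cv2.COLOR_RGB2BGR))
E
```

```text
pics
{'clock': 0.0, 'joint_pos': array([ 1.06840342e+00,  3.13985804e-01,  4.49717070e-02,  1.30358593e+00,
       -3.82514533e-05,  1.43118810e+00]), 'qvel': array([-0.0022829 , -0.00113798,  0.00019792,  0.00182151, -0.00179805,
       -0.00129789]), 'tau': array([-8.21970571e-04, -4.80630898e+01,  2.98530489e+01,  1.96262891e-02,
       -2.08869592e-04, -1.98039413e-05]), 'tcp_pos': array([0.20383171, 0.53711393, 0.23041419]), 'orientation': array([ 4.21025128e-04,  8.23066795e-01,  5.67943868e-01, -7.97771441e-04]), 'wrist_force': array([ 0.37728668,  0.78447298, -0.01603726]), 'ft_torque': array([ 0.0538431 , -0.00034312,  0.01622558]), 'finger_gap': 0.08526536718621745}
scene {'vfov': 48.827765909326466, 'cx': 254.44410875829897, 'cy': 193.01958188039504, 'T': array([[-0.68366139, -0.4060282 ,  0.60642247, -0.15478073],
       [-0.7295224 ,  0.40310514, -0.55254259,  0.72190195],
       [-0.02010414, -0.82015081, -0.57179408,  0.73474579],
       [ 0.        ,  0.        ,  0.        ,  1.        ]])}
top {'vfov': 46.16828318200713, 'cx': 257.97204585045836, 'cy': 195.96835122173445, 'T': array([[-9.87509109e-03, -9.97848978e-01,  6.48066299e-02,
         4.63852223e-01],
       [-9.99951221e-01,  9.84165134e-03, -8.35217816e-04,
         9.48099500e-02],
       [ 1.95616988e-04, -6.48117165e-02, -9.97897491e-01,
         1.30647970e+00],
       [ 0.00000000e+00,  0.00000000e+00,  0.00000000e+00,
         1.00000000e+00]])}
wrist {'vfov': 71.76437827843239, 'cx': 261.94697109655135, 'cy': 194.33175473520728, 'T': array([[ 0.3537446 ,  0.89217273,  0.28087823,  0.1323793 ],
       [ 0.93533924, -0.33668022, -0.10856766,  0.56388183],
       [-0.00229495,  0.30112165, -0.95358297,  0.37294256],
       [ 0.        ,  0.        ,  0.        ,  1.        ]])}
```

View pics/scene0.png

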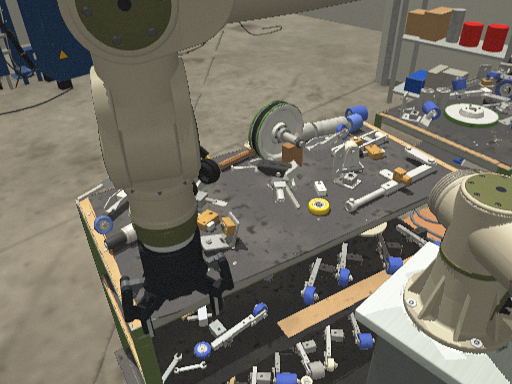

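View pics/top0.png

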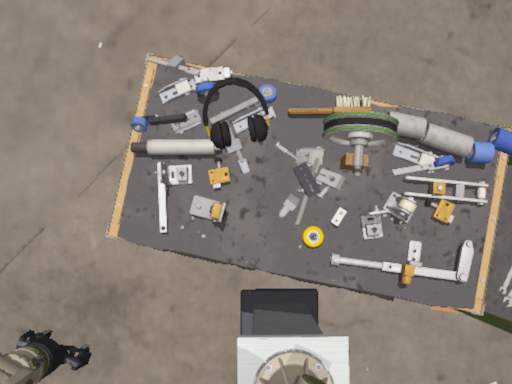

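View pics/wrist0.png

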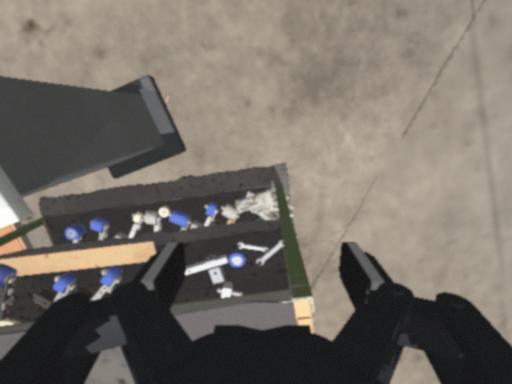

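```bash
python3 - <<'E'
import cv2
im=cv2.imread("pics/top0.png")[140:260,120:280]
cv2.imwrite("pics/topz.png",cv2.resize(im,None,fx=5,fy=5,interpolation=cv2.INTER_CUBIC))
im=cv2.imread("pics/scene0.png")[170:300,150:310]
cv2.imwrite("pics/scz.png",cv2.resize(im,None,fx=4,fy=4,interpolation=cv2.INTER_CUBIC))
E
```

```text
(no output)
```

View pics/topz.png

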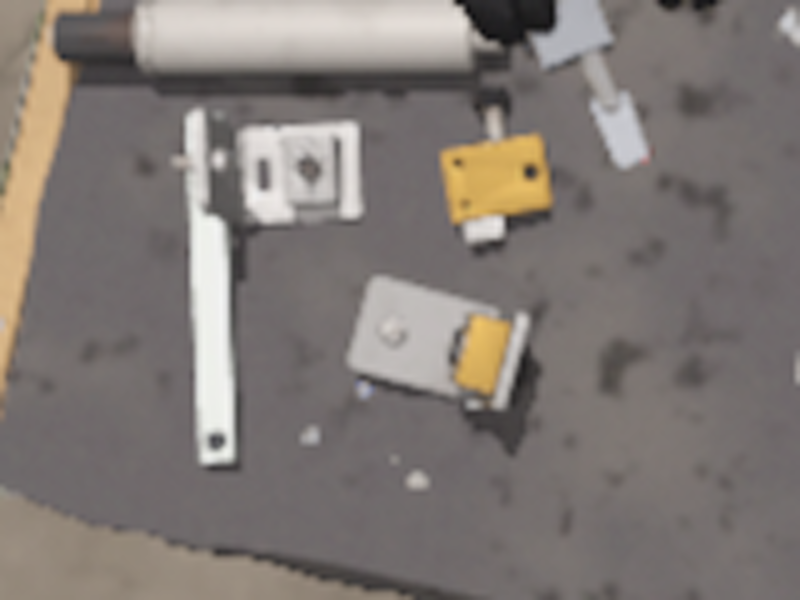

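View pics/scz.png

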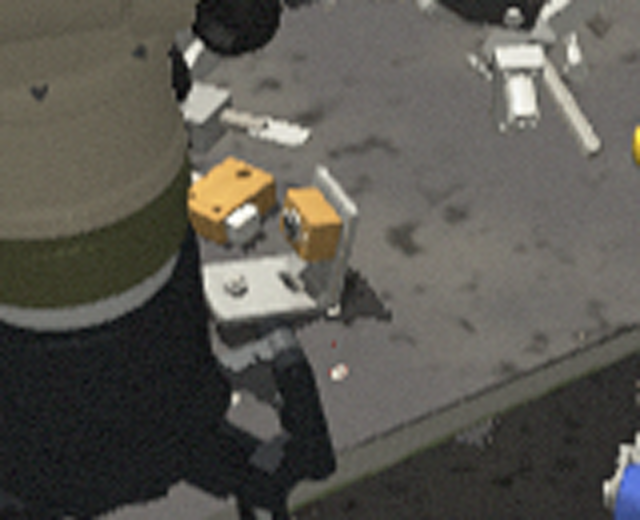

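```bash
cat > h.py <<'E'
import numpy as np
from scipy.spatial.transform import Rotation as R
def ray(m,u,v,z):
    f=192/np.tan(np.radians(m['vfov'])/2); T=np.array(m['T'])
    d=T[:3,:3]@np.array([(u-m['cx'])/f,(v-m['cy'])/f,1]); o=T[:3,3]
    return o+d*(z-o[2])/d[2]
def proj(m,P):
    f=192/np.tan(np.radians(m['vfov'])/2); T=np.array(m['T'])
    c=T[:3,:3].T@(np.array(P)-T[:3,3]); return np.array([m['cx']+f*c[0]/c[2],m['cy']+f*c[1]/c[2]])
def toolR(s): 
    q=s['orientation']; return R.from_quat([q[1],q[2],q[3],q[0]])
def delta(s,P,yawx):
    """tool down, tool x along world yaw yawx; returns shift & rotvec in tool axes"""
    r=toolR(s); sh=r.inv().apply(np.array(P)-s['tcp_pos'])
    X=np.array([np.cos(yawx),np.sin(yawx),0]);Z=np.array([0,0,-1.]);Y=np.cross(Z,X)
    g=R.from_matrix(np.c_[X,Y,Z]); return sh.round(4),(r.inv()*g).as_rotvec().round(3)
E
python3 - <<'E'
from h import *
from workcell import viewer,status
m=viewer.camera_model("top")
z=lambda a,b:(120+a/5,140+b/5)
for n,a,b,h in [("toeL?",525,315,.072),("toeR",500,408,.072),("bar farR",207,108,.02),("bar nearR",235,462,.02),("bar nearL",200,465,.02),("bar farL",187,110,.02),("platetip far",375,277,.03),("platetip near",350,365,.03),("a top farR",240,130,.1),("orange",497,180,.02),
 ("a foot toe far",358,123,.006),("a foot toe near",360,217,.006),("bolthead",392,332,.03)]:
    print(n,ray(m,*z(a,b),h).round(4))
s=status.get_state(); r=toolR(s).as_matrix(); print(r.round(3))
E
```

```text
toeL? [0.5256 0.1844 0.072 ]
toeR [0.4748 0.1984 0.072 ]
bar farR [0.6492 0.3705 0.02  ]
bar nearR [0.446  0.3537 0.02  ]
bar nearL [0.4445 0.3736 0.02  ]
bar farL [0.6481 0.382  0.02  ]
platetip far [0.5501 0.2725 0.03  ]
platetip near [0.5003 0.2867 0.03  ]
a top farR [0.6255 0.3355 0.1   ]
orange [0.6059 0.2039 0.02  ]
a foot toe far [0.6416 0.2857 0.006 ]
a foot toe near [0.5867 0.2845 0.006 ]
bolthead [0.5188 0.2629 0.03  ]
[[ 0.355  0.935 -0.001]
 [ 0.935 -0.355 -0.001]
 [-0.001 -0.    -1.   ]]
```

```bash
python3 - <<'E'
from h import *
from workcell import status
s=status.get_state(); print(delta(s,[.525,.285,.2],np.radians(-15.4)))
E
```

```text
(array([-0.1218,  0.3897,  0.0307]), array([1.000e-03, 1.000e-03, 1.477e+00]))
```

Call:
carry_out(
  plan=[
    {"x":-0.01,"y":0.032,"z":0.0,"az":0.12,"hand":0.15},
    {"x":-0.02,"y":0.065,"z":0.0,"az":0.24,"hand":0.15},
    {"x":-0.03,"y":0.1,"z":0.0,"az":0.36,"hand":0.15},
    {"x":-0.04,"y":0.13,"z":0.0,"az":0.48,"hand":0.15},
    {"x":-0.05,"y":0.16,"z":0.0,"az":0.6,"hand":0.15},
    {"x":-0.06,"y":0.195,"z":0.0,"az":0.72,"hand":0.15},
    {"x":-0.07,"y":0.23,"z":0.0,"az":0.84,"hand":0.15},
    {"x":-0.08,"y":0.26,"z":0.0,"az":0.96,"hand":0.15},
    {"x":-0.09,"y":0.29,"z":0.0,"az":1.08,"hand":0.15},
    {"x":-0.1,"y":0.325,"z":0.0,"az":1.2,"hand":0.15},
    {"x":-0.11,"y":0.36,"z":0.01,"az":1.32,"hand":0.15},
    {"x":-0.122,"y":0.39,"z":0.02,"az":1.44,"hand":0.15},
  ],
)

```text
schema error: expected keys x, y, z, ax, ay, az, hand
```

```bash
cat > look.py <<'E'
import sys,cv2,json
from h import *
from workcell import status,viewer
tag=sys.argv[1]
s=status.get_state(); print(s['clock'],s['tcp_pos'].round(4),s['wrist_force'].round(2),s['finger_gap'].round(4),s['joint_pos'].round(2))
x=toolR(s).as_matrix()[:,0]; print("toolx yaw deg",np.degrees(np.arctan2(x[1],x[0])).round(2), "z",toolR(s).as_matrix()[:,2].round(3))
for n in sys.argv[2:]:
    m=viewer.camera_model(n); np.save(f"pics/{n}{tag}.npy",m,allow_pickle=True)
    im=viewer.read_camera(n); cv2.imwrite(f"pics/{n}{tag}.png",im[:,:,::-1])
E
python3 look.py 1 wrist scene
```

```text
Traceback (most recent call last):
  File "look.py", line 5, in <module>
    s=status.get_state(); print(s['clock'],s['tcp_pos'].round(4),s['wrist_force'].round(2),s['finger_gap'].round(4),s['joint_pos'].round(2))
                                                                                           ^^^^^^^^^^^^^^^^^^^^^
AttributeError: 'float' object has no attribute 'round'
```

Call:
carry_out(
  plan=[
    {"x":-0.01,"y":0.032,"z":0,"ax":0,"ay":0,"az":0.12,"hand":0.15},
    {"x":-0.02,"y":0.065,"z":0,"ax":0,"ay":0,"az":0.24,"hand":0.15},
    {"x":-0.03,"y":0.1,"z":0,"ax":0,"ay":0,"az":0.36,"hand":0.15},
    {"x":-0.04,"y":0.13,"z":0,"ax":0,"ay":0,"az":0.48,"hand":0.15},
    {"x":-0.05,"y":0.16,"z":0,"ax":0,"ay":0,"az":0.6,"hand":0.15},
    {"x":-0.06,"y":0.195,"z":0,"ax":0,"ay":0,"az":0.72,"hand":0.15},
    {"x":-0.07,"y":0.23,"z":0,"ax":0,"ay":0,"az":0.84,"hand":0.15},
    {"x":-0.08,"y":0.26,"z":0,"ax":0,"ay":0,"az":0.96,"hand":0.15},
    {"x":-0.09,"y":0.29,"z":0,"ax":0,"ay":0,"az":1.08,"hand":0.15},
    {"x":-0.1,"y":0.325,"z":0,"ax":0,"ay":0,"az":1.2,"hand":0.15},
    {"x":-0.11,"y":0.36,"z":0.01,"ax":0,"ay":0,"az":1.32,"hand":0.15},
    {"x":-0.122,"y":0.39,"z":0.02,"ax":0,"ay":0,"az":1.44,"hand":0.15},
  ],
)

```text
clock: 1.15
tcp_pos: [0.5274, 0.2836, 0.2108]
orientation: [0.0, 0.993, -0.119, 0.001]
wrist_force: [-0.1, 0.7, -0.8]
finger_gap: 0.0126
```

```bash
sed -i "s/s\['finger_gap'\].round(4)/round(s['finger_gap'],4)/" look.py
python3 look.py 1 wrist scene
```

```text
1.15 [0.5274 0.2836 0.2108] [-0.09  0.74 -0.79] 0.0126 [ 0.36  0.37  0.07  1.27 -0.    2.17]
toolx yaw deg -13.66 z [ 0.001 -0.001 -1.   ]
```

View pics/wrist1.png

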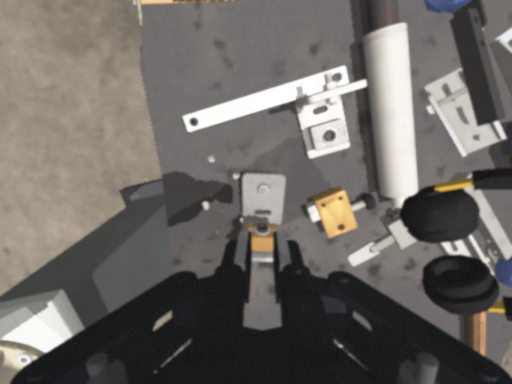

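View pics/scene1.png

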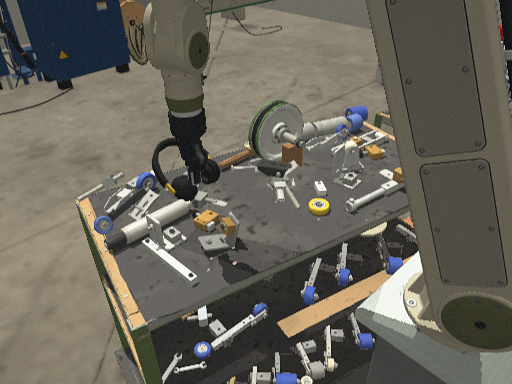

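```bash
python3 - <<'E'
import cv2
im=cv2.imread("pics/wrist1.png")[160:280,190:350]
cv2.imwrite("pics/w1z.png",cv2.resize(im,None,fx=5,fy=5,interpolation=cv2.INTER_CUBIC))
im=cv2.imread("pics/wrist1.png")[50:180,170:380]
cv2.imwrite("pics/w1b.png",cv2.resize(im,None,fx=3.8,fy=3.8,interpolation=cv2.INTER_CUBIC))
im=cv2.imread("pics/scene1.png")[170:300,80:260]
cv2.imwrite("pics/s1z.png",cv2.resize(im,None,fx=4,fy=4,interpolation=cv2.INTER_CUBIC))
E
```

```text
(no output)
```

View pics/w1z.png

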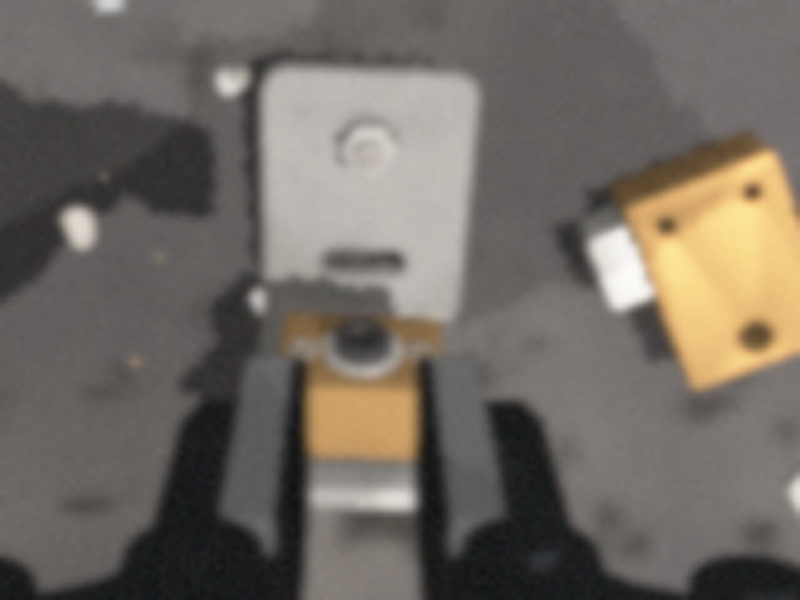

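View pics/w1b.png

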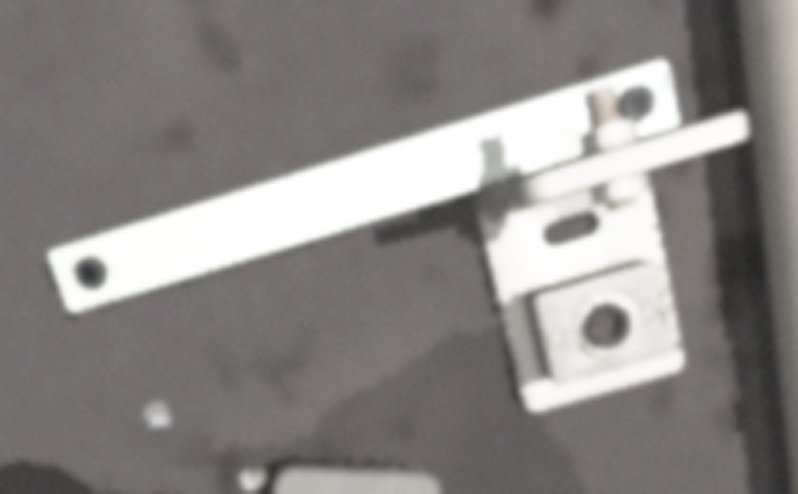

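View pics/s1z.png

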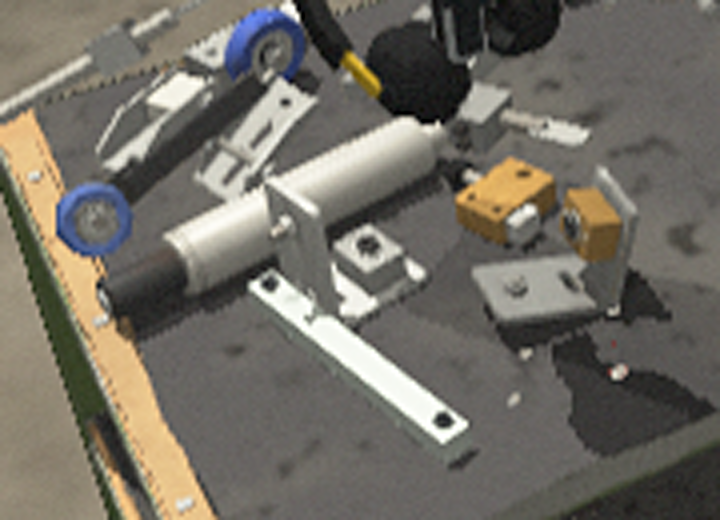

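```bash
python3 - <<'E'
from h import *
m=np.load("pics/wrist1.npy",allow_pickle=True).item()
z=lambda a,b:(190+a/5,160+b/5)
b=lambda a,c:(170+a/3.8,50+c/3.8)
P={}
for n,p,h in [("boltfront",z(367,145),.0306),("tipL",z(263,66),.025),("tipR",z(480,72),.025),("toe edge L",z(308,462),.072),("sideL low",z(264,280),.014),("sideR low",z(465,318),.014),("screw",z(362,345),.055),
  ("bar nearfront",b(73,314),.02),("bar nearback",b(48,252),.02),("bar farback",b(665,58),.02),("bar mid front",b(480,187),.02),("a toe near",b(530,411),.006),("a toe far",b(685,368),.006)]:
    P[n]=ray(m,*p,h); print(n,P[n].round(4))
d=P["bar farback"]-P["bar nearback"];print("len",np.hypot(*d[:2]),np.degrees(np.arctan2(d[1],d[0])))
d=P["bar mid front"]-P["bar nearfront"];print("front",np.hypot(*d[:2]),np.degrees(np.arctan2(d[1],d[0])))
d=P["tipR"]-P["tipL"];print("tip",np.hypot(*d[:2]),np.degrees(np.arctan2(d[1],d[0])))
d=P["boltfront"]-P["screw"];print("axis",np.hypot(*d[:2]),np.degrees(np.arctan2(d[1],d[0])))
E
```

```text
boltfront [0.5258 0.2647 0.0306]
tipL [0.5048 0.2896 0.025 ]
tipR [0.5578 0.2751 0.025 ]
toe edge L [0.4963 0.2033 0.072 ]
sideL low [0.4883 0.229  0.014 ]
sideR low [0.5396 0.2049 0.014 ]
screw [0.5142 0.2222 0.055 ]
bar nearfront [0.4536 0.3531 0.02  ]
bar nearback [0.452  0.3732 0.02  ]
bar farback [0.6501 0.3829 0.02  ]
bar mid front [0.5888 0.3601 0.02  ]
a toe near [0.5931 0.2845 0.006 ]
a toe far [0.6474 0.2866 0.006 ]
len 0.19837104655543342 2.7941421136837183
front 0.1354048694267271 2.975137616675968
tip 0.05495857805255818 -15.2455718517146
axis 0.04406569259341829 74.65283342560113
```

```bash
python3 - <<'E'
from h import *
from workcell import status
s=status.get_state(); print(delta(s,[.5195,.2437,.064],np.radians(-15.3)))
E
```

```text
(array([0.0011, 0.0377, 0.1443]), array([0.004, 0.002, 0.027]))
```

Call:
carry_out(
  plan=[
    {"x":0.001,"y":0.015,"z":0.02,"ax":0,"ay":0,"az":0.027,"hand":0.15},
    {"x":0.001,"y":0.034,"z":0.045,"ax":0,"ay":0,"az":0.027,"hand":0.15},
    {"x":0.001,"y":0.034,"z":0.075,"ax":0,"ay":0,"az":0.027,"hand":0.15},
    {"x":0.001,"y":0.034,"z":0.105,"ax":0,"ay":0,"az":0.027,"hand":0.15},
    {"x":0.001,"y":0.034,"z":0.13,"ax":0,"ay":0,"az":0.027,"hand":0.15},
    {"x":0.001,"y":0.034,"z":0.144,"ax":0,"ay":0,"az":0.027,"hand":0.15},
    {"x":0.001,"y":0.034,"z":0.144,"ax":0,"ay":0,"az":0.027,"hand":0.15},
  ],
)

```text
clock: 1.83
tcp_pos: [0.5168, 0.2467, 0.0605]
orientation: [0.003, 0.991, -0.133, -0.005]
wrist_force: [-0.7, -0.0, -0.7]
finger_gap: 0.0125
```

```bash
python3 look.py 2 wrist scene; python3 - <<'E'
import cv2
im=cv2.imread("pics/scene2.png")[170:300,150:270]
cv2.imwrite("pics/s2z.png",cv2.resize(im,None,fx=4.5,fy=4.5,interpolation=cv2.INTER_CUBIC))
E
```

```text
1.8333 [0.5168 0.2467 0.0605] [-0.74 -0.04 -0.67] 0.0125 [ 0.31  0.42 -0.23  0.93 -0.    2.14]
toolx yaw deg -15.23 z [-0.01  -0.005 -1.   ]
```

View pics/wrist2.png

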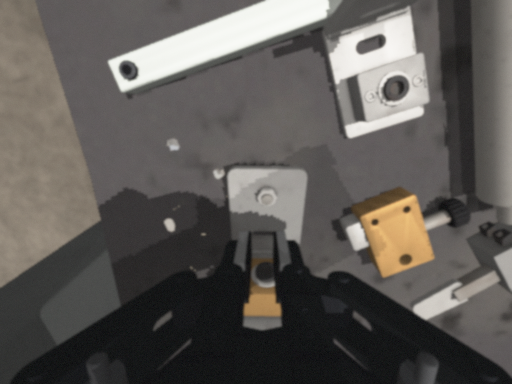

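View pics/s2z.png

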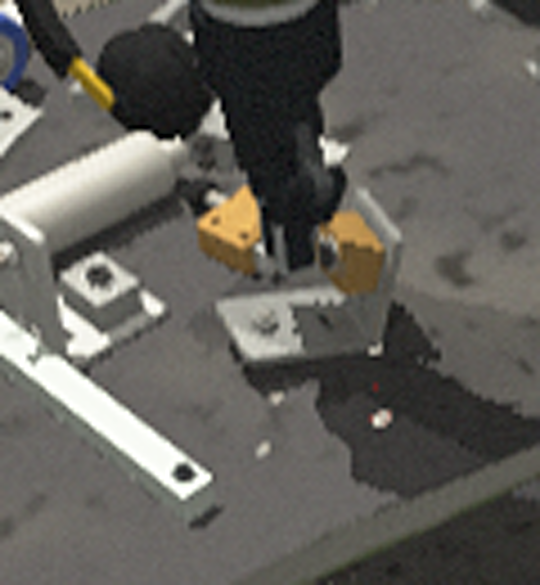

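Call:
carry_out(
  plan=[
    {"x":0,"y":0.004,"z":0,"ax":0,"ay":0,"az":0,"hand":0.15},
    {"x":0,"y":0.008,"z":0,"ax":0,"ay":0,"az":0,"hand":0.15},
    {"x":0,"y":0.012,"z":0,"ax":0,"ay":0,"az":0,"hand":0.15},
    {"x":0,"y":0.015,"z":0,"ax":0,"ay":0,"az":0,"hand":0.15},
    {"x":0,"y":0.018,"z":0,"ax":0,"ay":0,"az":0,"hand":0.15},
    {"x":0,"y":0.021,"z":0,"ax":0,"ay":0,"az":0,"hand":0.15},
    {"x":0,"y":0.024,"z":0,"ax":0,"ay":0,"az":0,"hand":0.15},
    {"x":0,"y":0.027,"z":0,"ax":0,"ay":0,"az":0,"hand":0.15},
    {"x":0,"y":0.03,"z":0,"ax":0,"ay":0,"az":0,"hand":0.15},
  ],
)

```text
clock: 2.68
tcp_pos: [0.5117, 0.2183, 0.0644]
orientation: [0.002, 0.991, -0.133, -0.002]
wrist_force: [0.6, 0.1, 0.9]
finger_gap: 0.0126
```

```bash
python3 look.py 3 wrist scene; python3 - <<'E'
import cv2
im=cv2.imread("pics/scene3.png")[170:300,150:270]
cv2.imwrite("pics/s3z.png",cv2.resize(im,None,fx=4.5,fy=4.5,interpolation=cv2.INTER_CUBIC))
E
```

```text
2.6833 [0.5117 0.2183 0.0644] [0.61 0.13 0.93] 0.0126 [ 0.26  0.39 -0.28  0.91 -0.    2.1 ]
toolx yaw deg -15.25 z [-0.004 -0.004 -1.   ]
```

View pics/s3z.png

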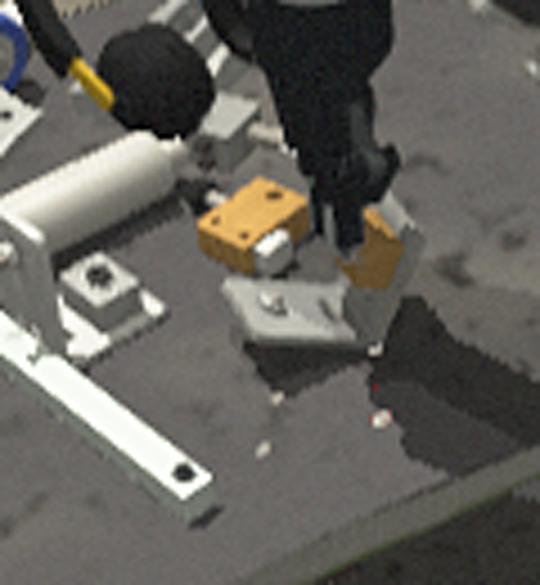

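View pics/wrist3.png

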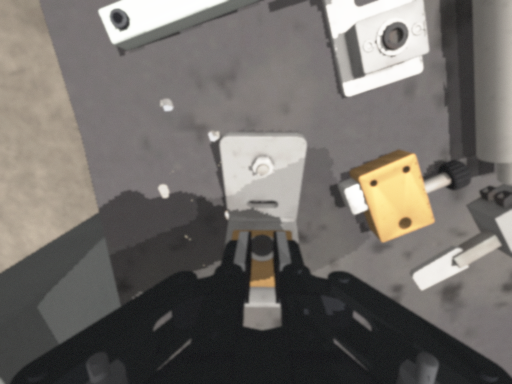

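Call:
carry_out(
  plan=[
    {"x":0,"y":0.004,"z":0.002,"ax":0,"ay":0,"az":0,"hand":0.15},
    {"x":0,"y":0.008,"z":0.002,"ax":0,"ay":0,"az":0,"hand":0.15},
    {"x":0,"y":0.012,"z":0.002,"ax":0,"ay":0,"az":0,"hand":0.15},
    {"x":0,"y":0.016,"z":0.002,"ax":0,"ay":0,"az":0,"hand":0.15},
    {"x":0,"y":0.02,"z":0.002,"ax":0,"ay":0,"az":0,"hand":0.15},
    {"x":0,"y":0.024,"z":0.002,"ax":0,"ay":0,"az":0,"hand":0.15},
    {"x":0,"y":0.028,"z":0,"ax":0,"ay":0,"az":0,"hand":0.15},
    {"x":0,"y":0.032,"z":0,"ax":0,"ay":0,"az":0,"hand":0.15},
    {"x":0,"y":0.036,"z":0,"ax":0,"ay":0,"az":0,"hand":0.15},
    {"x":0,"y":0.04,"z":0,"ax":0,"ay":0,"az":0,"hand":0.15},
    {"x":0,"y":0.045,"z":0,"ax":0,"ay":0,"az":0,"hand":0.15},
    {"x":0,"y":0.05,"z":0,"ax":0,"ay":0,"az":0,"hand":0.15},
  ],
)

```text
clock: 3.78
tcp_pos: [0.4981, 0.1695, 0.0644]
orientation: [0.002, 0.991, -0.133, -0.002]
wrist_force: [-0.0, 0.2, -0.7]
finger_gap: 0.0127
```

```bash
python3 look.py 4 wrist scene; python3 - <<'E'
import cv2
im=cv2.imread("pics/scene4.png")[170:300,150:270]
cv2.imwrite("pics/s4z.png",cv2.resize(im,None,fx=4.5,fy=4.5,interpolation=cv2.INTER_CUBIC))
E
```

```text
3.7833 [0.4981 0.1695 0.0644] [-0.04  0.24 -0.72] 0.0127 [ 0.18  0.34 -0.35  0.89 -0.    2.01]
toolx yaw deg -15.26 z [-0.004 -0.004 -1.   ]
```

View pics/s4z.png

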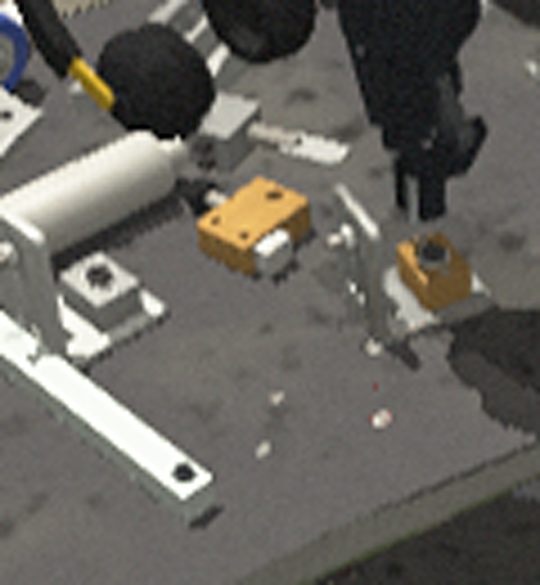

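View pics/wrist4.png

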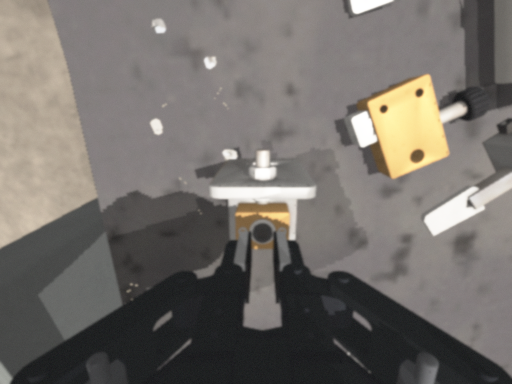

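Call:
carry_out(
  plan=[
    {"x":0,"y":0,"z":-0.03,"ax":0,"ay":0,"az":0,"hand":0.15},
    {"x":0,"y":0,"z":-0.06,"ax":0,"ay":0,"az":0,"hand":0.15},
    {"x":0,"y":0,"z":-0.095,"ax":0,"ay":0,"az":0,"hand":0.15},
    {"x":0,"y":0.01,"z":-0.13,"ax":0,"ay":0,"az":0,"hand":0.15},
    {"x":0,"y":0.03,"z":-0.13,"ax":0,"ay":0,"az":0,"hand":0.15},
    {"x":0,"y":0.03,"z":-0.13,"ax":0,"ay":0,"az":0,"hand":0.15},
    {"x":0,"y":0.03,"z":-0.13,"ax":0,"ay":0,"az":0,"hand":0.15},
  ],
)

```text
clock: 4.47
tcp_pos: [0.4907, 0.1405, 0.1949]
orientation: [0.002, 0.991, -0.134, -0.002]
wrist_force: [-0.6, 0.6, 0.1]
finger_gap: 0.0127
```

```bash
python3 look.py 5 wrist scene; python3 - <<'E'
import cv2
im=cv2.imread("pics/wrist5.png")[100:280,190:350]
cv2.imwrite("pics/w5z.png",cv2.resize(im,None,fx=4,fy=4,interpolation=cv2.INTER_CUBIC)[:600])
E
```

```text
4.4667 [0.4907 0.1405 0.1949] [-0.57  0.58  0.1 ] 0.0127 [ 0.12  0.21 -0.19  1.18 -0.    1.96]
toolx yaw deg -15.39 z [-0.004 -0.004 -1.   ]
```

View pics/w5z.png

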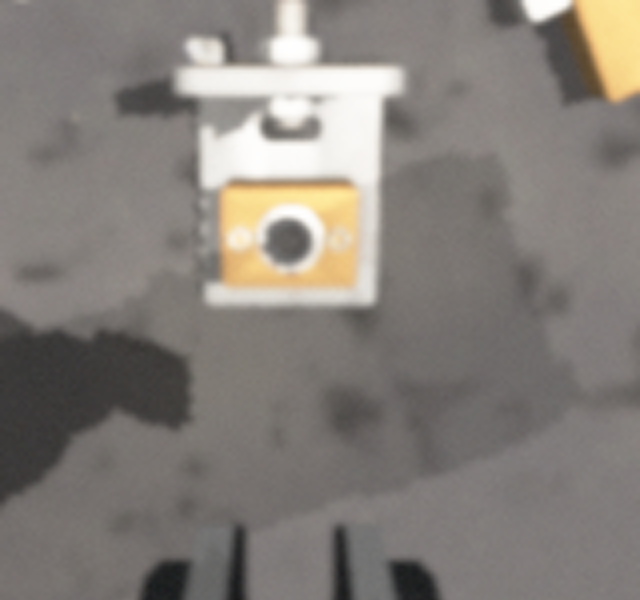

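View pics/wrist5.png

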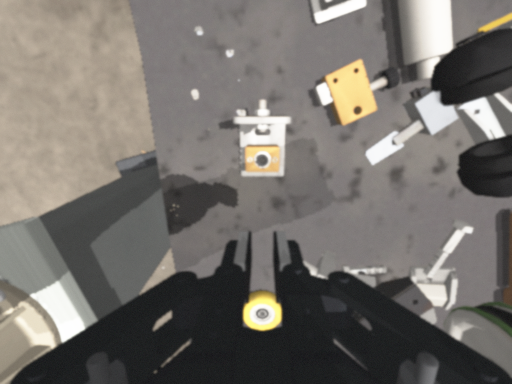

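```bash
python3 - <<'E'
from h import *
m=np.load("pics/wrist5.npy",allow_pickle=True).item()
z=lambda a,b:(190+a/4,100+b/4)
g=lambda p,h:ray(m,*z(*p),h)
a,b=g((219,288),.028),g((357,289),.028)
t1,t2=g((205,304),.003),g((377,304),.003)
p1,p2=g((177,95),.082),g((404,95),.082)
for n,(u,v) in dict(blk=(a,b),toe=(t1,t2),plate=(p1,p2)).items():
    d=v-u; print(n,((u+v)/2).round(4),np.hypot(*d[:2]).round(4),np.degrees(np.arctan2(d[1],d[0])).round(2))
E
```

```text
blk [0.4926 0.1457 0.028 ] 0.0411 -15.73
toe [0.4906 0.1349 0.003 ] 0.0556 -15.31
plate [0.5086 0.2018 0.082 ] 0.0528 -15.32
```

```bash
python3 - <<'E'
from h import *
from workcell import status
s=status.get_state(); print(delta(s,[.4865,.1235,.015],np.radians(-15.4)))
E
```

```text
(array([0.002 , 0.0169, 0.1787]), array([0.005, 0.005, 0.001]))
```

Call:
carry_out(
  plan=[
    {"x":0.002,"y":0.017,"z":0.03,"ax":0.004,"ay":0.004,"az":0,"hand":0.15},
    {"x":0.002,"y":0.017,"z":0.06,"ax":0.004,"ay":0.004,"az":0,"hand":0.15},
    {"x":0.002,"y":0.017,"z":0.09,"ax":0.004,"ay":0.004,"az":0,"hand":0.15},
    {"x":0.002,"y":0.017,"z":0.12,"ax":0.004,"ay":0.004,"az":0,"hand":0.15},
    {"x":0.002,"y":0.017,"z":0.145,"ax":0.004,"ay":0.004,"az":0,"hand":0.15},
    {"x":0.002,"y":0.017,"z":0.16,"ax":0.004,"ay":0.004,"az":0,"hand":0.15},
    {"x":0.002,"y":0.017,"z":0.17,"ax":0.004,"ay":0.004,"az":0,"hand":0.15},
    {"x":0.002,"y":0.017,"z":0.176,"ax":0.004,"ay":0.004,"az":0,"hand":0.15},
    {"x":0.002,"y":0.017,"z":0.178,"ax":0.004,"ay":0.004,"az":0,"hand":0.15},
    {"x":0.002,"y":0.017,"z":0.178,"ax":0.004,"ay":0.004,"az":0,"hand":0.15},
  ],
)

```text
clock: 5.4
tcp_pos: [0.4866, 0.1236, 0.0156]
orientation: [0.001, 0.991, -0.133, -0.001]
wrist_force: [0.7, -0.2, 0.2]
finger_gap: 0.0128
```

```bash
python3 look.py 6 wrist scene; python3 - <<'E'
import cv2
im=cv2.imread("pics/scene6.png")[170:300,150:270]
cv2.imwrite("pics/s6z.png",cv2.resize(im,None,fx=4.5,fy=4.5,interpolation=cv2.INTER_CUBIC))
E
```

```text
5.4 [0.4866 0.1236 0.0156] [ 0.7  -0.23  0.23] 0.0128 [ 0.09  0.35 -0.48  0.75 -0.    1.93]
toolx yaw deg -15.31 z [-0.002 -0.001 -1.   ]
```

View pics/wrist6.png

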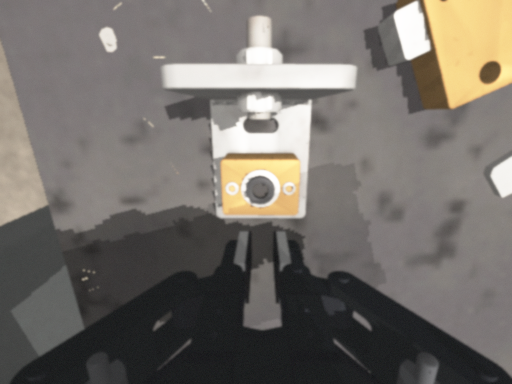

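View pics/s6z.png

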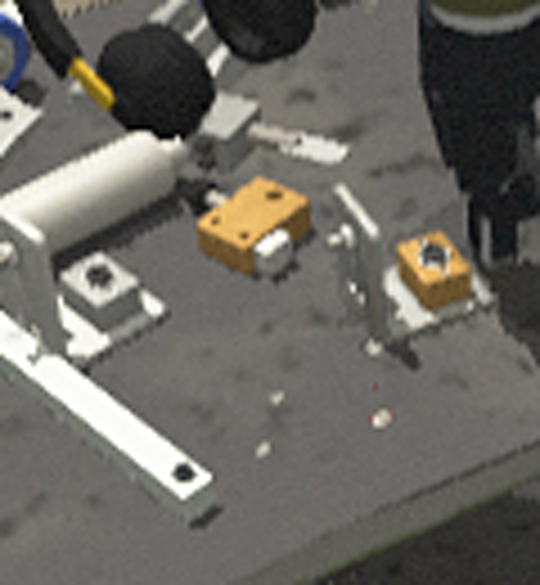

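Call:
carry_out(
  plan=[
    {"x":0,"y":-0.004,"z":0,"ax":0,"ay":0,"az":0,"hand":0.15},
    {"x":0,"y":-0.007,"z":0,"ax":0,"ay":0,"az":0,"hand":0.15},
    {"x":0,"y":-0.01,"z":0,"ax":0,"ay":0,"az":0,"hand":0.15},
    {"x":0,"y":-0.012,"z":0,"ax":0,"ay":0,"az":0,"hand":0.15},
    {"x":0,"y":-0.014,"z":0,"ax":0,"ay":0,"az":0,"hand":0.15},
    {"x":0,"y":-0.016,"z":0,"ax":0,"ay":0,"az":0,"hand":0.15},
    {"x":0,"y":-0.018,"z":0,"ax":0,"ay":0,"az":0,"hand":0.15},
    {"x":0,"y":-0.02,"z":0,"ax":0,"ay":0,"az":0,"hand":0.15},
    {"x":0,"y":-0.022,"z":0,"ax":0,"ay":0,"az":0,"hand":0.15},
    {"x":0,"y":-0.024,"z":0,"ax":0,"ay":0,"az":0,"hand":0.15},
  ],
)

```text
clock: 6.33
tcp_pos: [0.4936, 0.1467, 0.0165]
orientation: [0.001, 0.991, -0.133, 0.0]
wrist_force: [-1.8, -3.5, 3.4]
finger_gap: 0.013
```

```bash
python3 look.py 7 wrist
```

```text
6.3333 [0.4936 0.1467 0.0165] [-1.75 -3.49  3.39] 0.013 [ 0.13  0.37 -0.44  0.76 -0.    1.97]
toolx yaw deg -15.33 z [ 0.    -0.001 -1.   ]
```

View pics/wrist7.png

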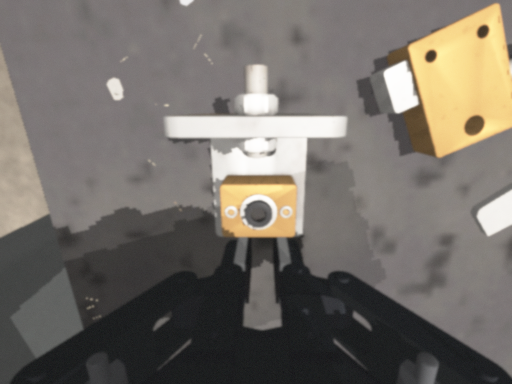

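Call:
carry_out(
  plan=[
    {"x":0,"y":-0.004,"z":0,"ax":0,"ay":0,"az":-0.013,"hand":0.15},
    {"x":-0.0001,"y":-0.0083,"z":0,"ax":0,"ay":0,"az":-0.0265,"hand":0.15},
    {"x":-0.0002,"y":-0.0125,"z":0,"ax":0,"ay":0,"az":-0.04,"hand":0.15},
    {"x":-0.0004,"y":-0.0166,"z":0,"ax":0,"ay":0,"az":-0.053,"hand":0.15},
    {"x":-0.0007,"y":-0.0208,"z":0,"ax":0,"ay":0,"az":-0.066,"hand":0.15},
    {"x":-0.001,"y":-0.025,"z":0,"ax":0,"ay":0,"az":-0.0795,"hand":0.15},
    {"x":-0.0013,"y":-0.029,"z":0,"ax":0,"ay":0,"az":-0.093,"hand":0.15},
    {"x":-0.0018,"y":-0.033,"z":0,"ax":0,"ay":0,"az":-0.106,"hand":0.15},
    {"x":-0.0022,"y":-0.0374,"z":0,"ax":0,"ay":0,"az":-0.119,"hand":0.15},
    {"x":-0.0028,"y":-0.0416,"z":0,"ax":0,"ay":0,"az":-0.1325,"hand":0.15},
    {"x":-0.0033,"y":-0.0457,"z":0,"ax":0,"ay":0,"az":-0.146,"hand":0.15},
    {"x":-0.004,"y":-0.05,"z":0,"ax":0,"ay":0,"az":-0.159,"hand":0.15},
  ],
)

```text
clock: 7.38
tcp_pos: [0.5031, 0.1969, 0.0165]
orientation: [0.0, 0.999, -0.053, 0.0]
wrist_force: [-0.2, -3.4, 0.2]
finger_gap: 0.0128
```

```bash
python3 look.py 8 wrist scene
```

```text
7.3833 [0.5031 0.1969 0.0165] [-0.22 -3.36  0.25] 0.0128 [ 0.22  0.41 -0.38  0.78 -0.    1.9 ]
toolx yaw deg -6.12 z [ 0.    -0.001 -1.   ]
```

View pics/wrist8.png

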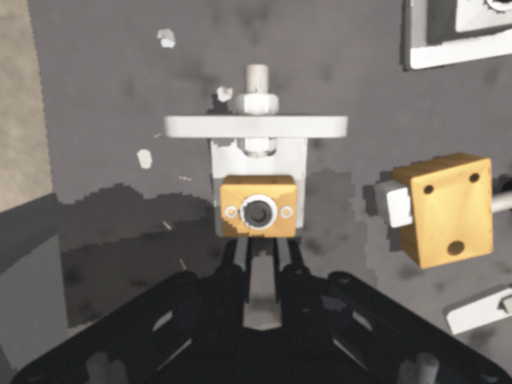

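Call:
carry_out(
  plan=[
    {"x":0,"y":-0.004,"z":0,"ax":0,"ay":0,"az":-0.013,"hand":0.15},
    {"x":-0.0001,"y":-0.0083,"z":0,"ax":0,"ay":0,"az":-0.0265,"hand":0.15},
    {"x":-0.0002,"y":-0.0125,"z":0,"ax":0,"ay":0,"az":-0.04,"hand":0.15},
    {"x":-0.0004,"y":-0.0166,"z":0,"ax":0,"ay":0,"az":-0.053,"hand":0.15},
    {"x":-0.0007,"y":-0.0208,"z":0,"ax":0,"ay":0,"az":-0.066,"hand":0.15},
    {"x":-0.001,"y":-0.025,"z":0,"ax":0,"ay":0,"az":-0.0795,"hand":0.15},
    {"x":-0.0013,"y":-0.029,"z":0,"ax":0,"ay":0,"az":-0.093,"hand":0.15},
    {"x":-0.0018,"y":-0.033,"z":0,"ax":0,"ay":0,"az":-0.106,"hand":0.15},
    {"x":-0.0022,"y":-0.0374,"z":0,"ax":0,"ay":0,"az":-0.119,"hand":0.15},
    {"x":-0.0028,"y":-0.0416,"z":0,"ax":0,"ay":0,"az":-0.1325,"hand":0.15},
    {"x":-0.0033,"y":-0.0457,"z":0,"ax":0,"ay":0,"az":-0.146,"hand":0.15},
    {"x":-0.004,"y":-0.05,"z":0,"ax":0,"ay":0,"az":-0.157,"hand":0.15},
  ],
)

```text
clock: 8.48
tcp_pos: [0.5044, 0.2481, 0.0165]
orientation: [-0.0, 1.0, 0.026, 0.0]
wrist_force: [-0.3, -1.1, -1.1]
finger_gap: 0.0126
```

```bash
python3 look.py 9 wrist scene
```

```text
8.4833 [0.5044 0.2481 0.0165] [-0.3  -1.1  -1.14] 0.0126 [ 0.31  0.44 -0.32  0.8   0.    1.83]
toolx yaw deg 2.96 z [ 0.     0.001 -1.   ]
```

View pics/wrist9.png

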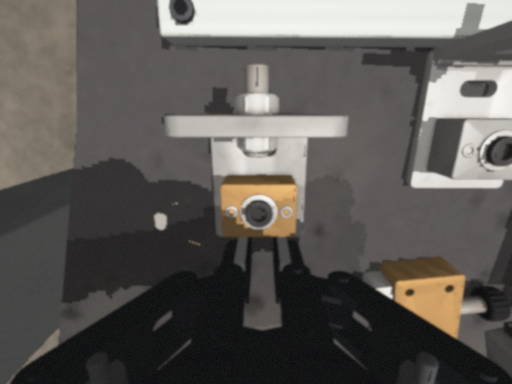

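View pics/scene9.png

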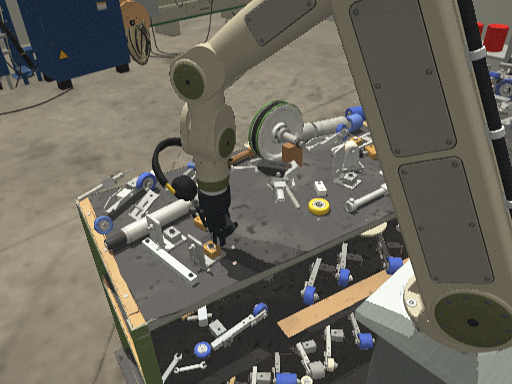

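```bash
python3 - <<'E'
from h import *
m=np.load("pics/wrist9.npy",allow_pickle=True).item()
a,b=ray(m,165,37.5,.02),ray(m,425,38.5,.02); d=b-a
print(a,b,np.degrees(np.arctan2(d[1],d[0])))
a,b=ray(m,165,45,.0),ray(m,425,48,.0); d=b-a
print(a,b,np.degrees(np.arctan2(d[1],d[0])))
p=(ray(m,166,136,.082)+ray(m,347,136,.082))/2; print("plate front",p)
q=(ray(m,213,235,.003)+ray(m,305,235,.003))/2; print("toe?",q, q[1]+.075)
q=(ray(m,222,237,.028)+ray(m,297,237,.028))/2; print("blk",q, q[1]+.065)
E
```

```text
[0.45423757 0.35370785 0.02      ] [0.57450066 0.35970213 0.02      ] 2.853432166352385
[0.44737759 0.35446398 0.        ] [0.58622225 0.36042087 0.        ] 2.456669242614376
plate front [0.4994458  0.31689152 0.082     ]
toe? [0.50289514 0.24712518 0.003     ] 0.3221251761190345
blk [0.50283947 0.25823454 0.028     ] 0.32323453643190886
```

Call:
carry_out(
  plan=[
    {"x":0,"y":-0.004,"z":0,"ax":0,"ay":0,"az":0,"hand":0.15},
    {"x":0,"y":-0.008,"z":0,"ax":0,"ay":0,"az":0,"hand":0.15},
    {"x":0,"y":-0.012,"z":0,"ax":0,"ay":0,"az":0,"hand":0.15},
    {"x":0,"y":-0.016,"z":0,"ax":0,"ay":0,"az":0,"hand":0.15},
    {"x":0,"y":-0.019,"z":0,"ax":0,"ay":0,"az":0,"hand":0.15},
    {"x":0,"y":-0.022,"z":0,"ax":0,"ay":0,"az":0,"hand":0.15},
    {"x":0,"y":-0.025,"z":0,"ax":0,"ay":0,"az":0,"hand":0.15},
    {"x":0,"y":-0.027,"z":0,"ax":0,"ay":0,"az":0,"hand":0.15},
    {"x":0,"y":-0.028,"z":0,"ax":0,"ay":0,"az":0,"hand":0.15},
    {"x":0,"y":-0.029,"z":0,"ax":0,"ay":0,"az":0,"hand":0.15},
    {"x":0,"y":-0.03,"z":0,"ax":0,"ay":0,"az":0,"hand":0.15},
    {"x":0,"y":-0.03,"z":0,"ax":0,"ay":0,"az":0,"hand":0.15},
  ],
)

```text
clock: 9.58
tcp_pos: [0.5028, 0.2787, 0.0166]
orientation: [-0.001, 1.0, 0.026, 0.0]
wrist_force: [-0.9, -0.8, -0.5]
finger_gap: 0.0131
```

```bash
python3 look.py 10 wrist
```

```text
9.5833 [0.5028 0.2787 0.0166] [-0.92 -0.78 -0.51] 0.0131 [ 0.37  0.46 -0.29  0.82  0.    1.88]
toolx yaw deg 2.97 z [ 0.     0.002 -1.   ]
```

View pics/wrist10.png

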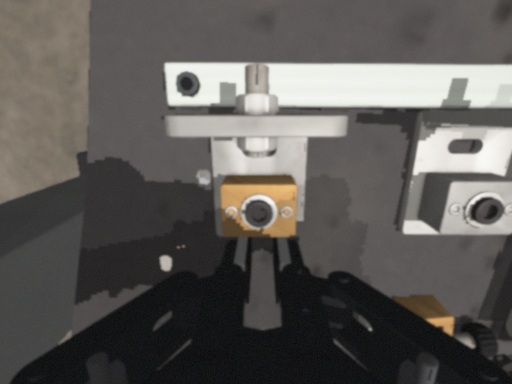

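Call:
carry_out(
  plan=[
    {"x":0,"y":-0.001,"z":0,"ax":0,"ay":0,"az":0,"hand":0.15},
    {"x":0,"y":-0.0018,"z":0,"ax":0,"ay":0,"az":0,"hand":0.15},
    {"x":0,"y":-0.0025,"z":0,"ax":0,"ay":0,"az":0,"hand":0.15},
    {"x":0,"y":-0.003,"z":0,"ax":0,"ay":0,"az":0,"hand":0.15},
    {"x":0,"y":-0.0035,"z":0,"ax":0,"ay":0,"az":0,"hand":0.15},
    {"x":0,"y":-0.004,"z":0,"ax":0,"ay":0,"az":0,"hand":0.15},
  ],
)

```text
clock: 10.13
tcp_pos: [0.5026, 0.2821, 0.0166]
orientation: [-0.0, 1.0, 0.026, 0.0]
wrist_force: [-0.9, -5.4, 0.7]
finger_gap: 0.0129
```

Call:
carry_out(
  plan=[
    {"x":0,"y":-0.001,"z":0,"ax":0,"ay":0,"az":0,"hand":0.15},
    {"x":0,"y":-0.0015,"z":0,"ax":0,"ay":0,"az":0,"hand":0.15},
    {"x":0,"y":-0.002,"z":0,"ax":0,"ay":0,"az":0,"hand":0.15},
    {"x":0,"y":-0.002,"z":0,"ax":0,"ay":0,"az":0,"hand":0.15},
  ],
)

```text
clock: 10.47
tcp_pos: [0.5023, 0.2822, 0.0166]
orientation: [0.002, 1.0, 0.025, -0.0]
wrist_force: [-0.8, -8.9, 2.0]
finger_gap: 0.0131
```

Call:
carry_out(
  plan=[
    {"x":0,"y":-0.002,"z":0,"ax":0,"ay":0,"az":0,"hand":0.15},
    {"x":0,"y":-0.003,"z":0,"ax":0,"ay":0,"az":0,"hand":0.15},
    {"x":0,"y":-0.0035,"z":0,"ax":0,"ay":0,"az":0,"hand":0.15},
    {"x":0,"y":-0.0035,"z":0,"ax":0,"ay":0,"az":0,"hand":0.15},
  ],
)

```text
clock: 10.8
tcp_pos: [0.5023, 0.2822, 0.0167]
orientation: [0.005, 1.0, 0.024, -0.0]
wrist_force: [0.3, -14.5, 3.1]
finger_gap: 0.0131
```

```bash
python3 look.py 11 wrist scene; python3 - <<'E'
import cv2
im=cv2.imread("pics/wrist11.png")[50:250,150:360]
cv2.imwrite("pics/w11z.png",cv2.resize(im,None,fx=3,fy=3,interpolation=cv2.INTER_CUBIC))
E
```

```text
10.8 [0.5023 0.2822 0.0167] [  0.26 -14.53   3.11] 0.0131 [ 0.38  0.47 -0.28  0.83 -0.01  1.9 ]
toolx yaw deg 2.74 z [ 0.    -0.011 -1.   ]
```

View pics/w11z.png

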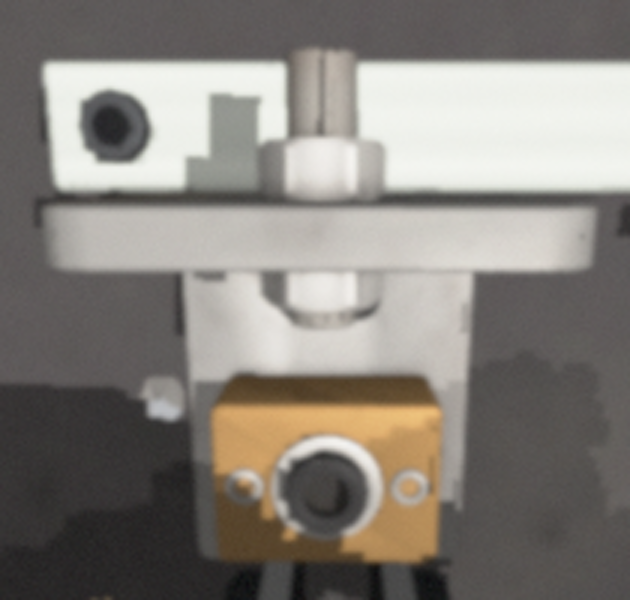

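Call:
carry_out(
  plan=[
    {"x":0,"y":0.003,"z":0,"ax":0,"ay":0,"az":0,"hand":0.15},
    {"x":0,"y":0.01,"z":0,"ax":0,"ay":0,"az":0,"hand":0.15},
    {"x":0,"y":0.02,"z":0,"ax":0,"ay":0,"az":0,"hand":0.15},
    {"x":0,"y":0.03,"z":-0.005,"ax":0,"ay":0,"az":0,"hand":0.15},
    {"x":0,"y":0.03,"z":-0.03,"ax":0,"ay":0,"az":0,"hand":0.15},
    {"x":0,"y":0.03,"z":-0.06,"ax":0,"ay":0,"az":0,"hand":0.15},
    {"x":0,"y":0.03,"z":-0.09,"ax":0,"ay":0,"az":0,"hand":0.15},
    {"x":0,"y":0.03,"z":-0.12,"ax":0,"ay":0,"az":0,"hand":0.15},
    {"x":0,"y":0.03,"z":-0.15,"ax":0,"ay":0,"az":0,"hand":0.15},
    {"x":0,"y":0.03,"z":-0.15,"ax":0,"ay":0,"az":0,"hand":0.15},
    {"x":0,"y":0.03,"z":-0.15,"ax":0,"ay":0,"az":0,"hand":0.15},
  ],
)

```text
clock: 11.82
tcp_pos: [0.5052, 0.254, 0.1696]
orientation: [0.004, 1.0, 0.024, 0.002]
wrist_force: [0.7, 0.2, -0.2]
finger_gap: 0.013
```

```bash
python3 look.py 12 wrist scene; python3 - <<'E'
import cv2
im=cv2.imread("pics/scene12.png")[180:300,100:260]
cv2.imwrite("pics/s12z.png",cv2.resize(im,None,fx=5,fy=5,interpolation=cv2.INTER_CUBIC))
im=cv2.imread("pics/wrist12.png")[50:230,150:390]
cv2.imwrite("pics/w12z.png",cv2.resize(im,None,fx=3.3,fy=3.3,interpolation=cv2.INTER_CUBIC))
E
```

```text
11.8167 [0.5052 0.254  0.1696] [ 0.71  0.17 -0.2 ] 0.013 [ 0.33  0.32 -0.1   1.15 -0.01  1.85]
toolx yaw deg 2.73 z [ 0.005 -0.008 -1.   ]
```

View pics/w12z.png

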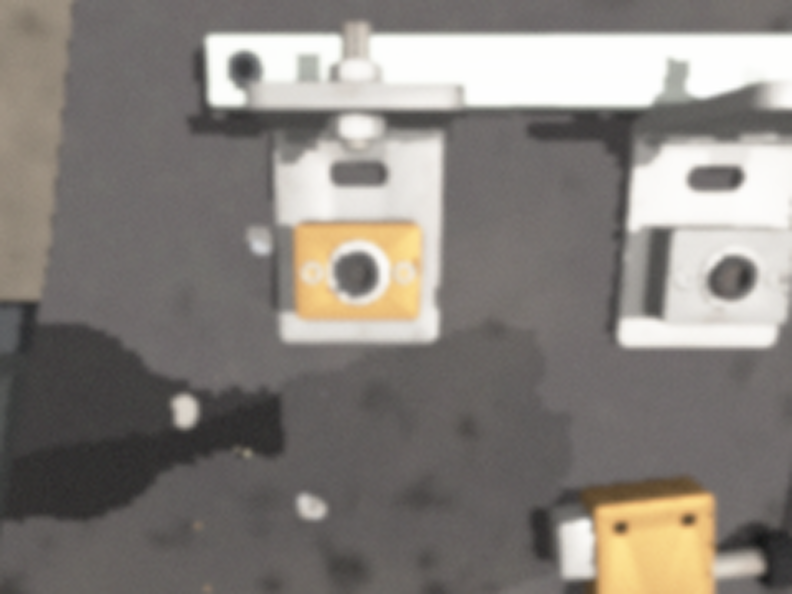

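View pics/s12z.png

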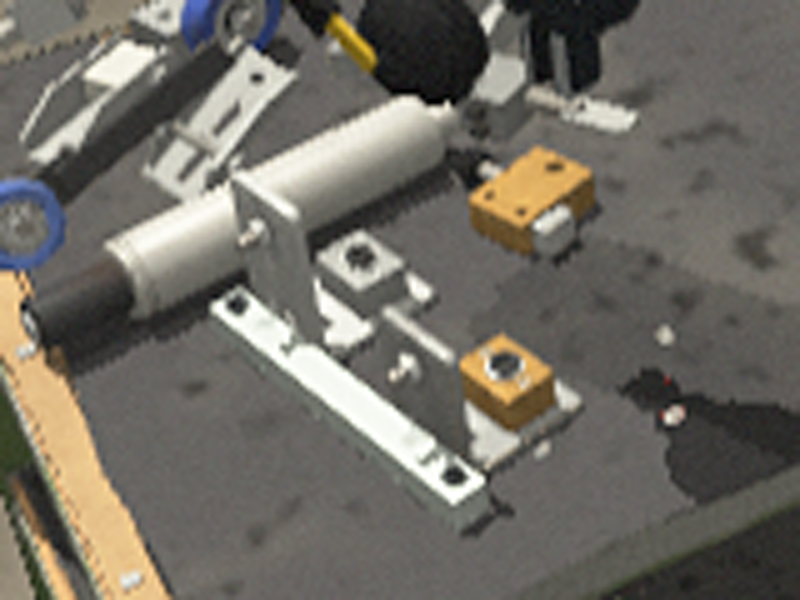

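```bash
python3 - <<'E'
from h import *
m=np.load("pics/wrist12.npy",allow_pickle=True).item()
z=lambda a,b:(150+a/3.3,50+b/3.3)
g=lambda p,h:ray(m,*z(*p),h)[:2]
a=g((207,106),.02);b=g((640,110),.02);d=(b-a)/np.linalg.norm(b-a);n=np.array([-d[1],d[0]])
print("bar yaw",np.degrees(np.arctan2(d[1],d[0])))
for nm,p,h in [("toeL",(281,338),.006),("toeR",(440,338),.006),("a toeL",(618,344),.006),("a toeR",(775,344),.006),("blkL",(296,318),.028),("blkR",(420,318),.028)]:
    q=g(p,h)-a; print(nm,"along",(q@d).round(4),"normal",(q@n).round(4))
E
```

```text
bar yaw 2.3403037633433903
toeL along 0.0198 normal -0.0734
toeR along 0.0752 normal -0.073
a toeL along 0.1376 normal -0.0746
a toeR along 0.1927 normal -0.0743
blkL along 0.0268 normal -0.0634
blkR along 0.0666 normal -0.0631
```

```bash
python3 - <<'E'
from workcell import env
print(env.hand_in())
E
```

```text
the job is handed in; nothing more can be done
None
```

I tipped the fallen bracket onto its foot and pushed it flush against the stop bar, beside the standing bracket. I handed the job in at about 12 s of the 54 s allowed. It was only ever pushed.

- **Tipping:** I pushed with both fingers near the block edge, and the bracket rolled over its heel and dropped onto its foot. The heel stayed within about 2 mm of its starting place.
- **Sliding:** I pushed the toe-side face of the block along an arc that turned the bracket by 18°, at roughly 1–5 N. It seated at 14.5 N against the bar, with the tool no longer advancing. Then I backed off and lifted clear.

**Last checks:**
- **Flush and square:** the two toe corners measured 73.4 and 73.0 mm from the bar's front face, against a nominal 75 mm. Bracket_a, which should read 76 mm, measured 74.3–74.6 mm in the same picture. So the heel looks flush to within about 2 mm and square to the bar.
- **Position along the bar:** the bracket's near edge is about 20 mm inside the bar's near end.
- **Touching:** the wrist force was back to noise, under 1 N.
- **Other parts:** bracket_a and the clamp part look untouched in the last pictures. I did not re-measure bracket_b or the nylon block, but the arm never went near them.

**Disagreement:** the top and wrist cameras differed by about 5–7 mm in x. I used the wrist camera, whose measured sizes matched the given ones.

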